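# Draw a valve-spring tester to its fitted-length marker and hold it

### The arm

A 6-joint arm with a two-finger parallel gripper is mounted at the origin on a cart in front of the work surface, level with it; the furniture and walls round the work are solid. World frame = base frame: x ahead of the robot, y to its left, z up, the work surface at z = 0. Lengths are in m, angles in rad, forces in N, time in s.
With the tool pointing down it reaches from about 0.35 to 0.85 m from the base axis. Payload 8.1 kg.
Tool frame: the origin (TCP) lies between the finger pads; the fingertips stand 25 mm ahead of it and the grasp point (between the pads) lies 6 mm ahead of it; z points along the fingers, y is the line along which they close (so a half turn about z gives the same grasp; the last joint's range is limited). The gripper opens to 85 mm and grips with 20 to 120 N. Pads are 22 mm wide; open, the fingers measure 114 mm over their backs; the gripper's body (76 mm by 85 mm) begins 54 mm behind the grasp point. The pads swing forward as they close: fully open they stand 13 mm farther back than shut.
Start: joints at [-1.318, 0.13, 1.488, -0, 1.523, -0.085], TCP at [0.199, -0.566, 0.256] pointing down, gripper open.
Joint ranges: [-2.96, 2.96], [-0.89, 2.26], [0.02, 2.5], [-1.34, 4.48], [0, 2.73], [-2.66, 2.66]. Speed limits (rad/s): [2.39, 2.39, 2.79, 3.14, 3.14, 3.14].

### API

Orientations are given as [roll, pitch, yaw] about the fixed x, y, z axes, in that order (R = Rz(yaw) Ry(pitch) Rx(roll)).
In Python, from cell import status, viewer, r gives the robot as it stands.
- The arm moves only by the tool arm_command, never from a script. Its argument "moves" is a list of rows, each a list of 5 numbers: the finger opening in cm, from 0 to 8.54, then the shift along the tool's x, y, z in cm, then the turn about the tool's z in rad. A call has exactly 10 rows; each row shifts and turns the commanded pose from where the row before left it, along the tool's axes as they then stand; what a row does not reach is not made up. A row lasts 1/8 s, in which the tool goes at most 62.5 mm and 10.7 degrees, less where a joint would pass 70% of its speed; a pose out of reach is approached as far as the arm can. A call is refused whole if a number of a shift passes 6.25 or a number of a turn 0.188, either way. A call with a gripper value outside its range is refused whole. The fingers move at their own pace and stop on an object; "grip_force" is the grip in N (left out, the last holds). Time passes only in rows, so rows that do not move let the fingers close, or fill a call up. It gives the time, the measured TCP pose, the force, the opening and the grip force at its end, in the units of the state.
- status.get_obs(): the state, without advancing time (a new reading comes with each control period).
- viewer.read_camera(name): name is "scene" or "top" or "wrist"; returns (picture, depth): 420x560x3 uint8, red, green, blue; 420x560 float32, m along the optical axis (not along the pixel's ray), 0 where there is no reading.
- viewer.camera_info(name): a dict with "K" (3x3 intrinsics, pixels), "R" (3x3) and "t" (3): a world point X has camera coordinates R X + t. Camera axes: x right, y down, z forward; pixel columns grow to the right and rows downward; lengths in m; the calibration is good to about 2 mm. The wrist camera is an equidistant fisheye: a pixel r from the principal point sees the ray r / f radians off the axis. A picture is of the moment at which its call begins: read the wrist's pose just before it. camera_info takes no time and is no camera call; for the wrist camera it gives the pose at the moment of the call.
- r.job_done(): hands the job in; it is judged then, once.
The state is a dict: "t": time; "qpos": joint angles; "qvel": joint speeds; "tau": joint torques, N m; "ee_pos": TCP position; "orientation": TCP orientation; "contact_force": force on the tool from outside, world axes, zero at the start; "moment": the same for the moment, N m; "width": finger opening in m; "gripper_force": force on a finger pad.
Only numpy, scipy, OpenCV 4.12 (cv2) and the standard library are available. Lean on these libraries where they do the work, as an engineer would, in place of code of your own. Each camera call takes 0.05 s, during which the arm holds its last target. There are 200 camera calls.

### The job

Check the valve spring that is clamped in the bench spring tester: turn the wing knob on top of the tester anticlockwise until it clicks past its detent and frees the drawbar, then pull the D handle out against the spring until the pointer on the drawbar's flange is in line with the sliding marker clamped on the rule, and keep it there. Finish while still holding the handle steadily at the marker, so that the load can be read from the gauge; do not shift the marker, and leave the loose springs and the caliper where they lie.

Things in the scene. Friction and masses are not known exactly. Their poses are not given: they have to be found in the camera images.
- tester: Bench valve-spring tester, fixed, 212 mm long. Origin: on the bench under its middle; x away from the robot, y along the tester (D handle at -y), z up. Grey block (60 mm in x, y -80 to +12 mm, top at z 80 mm), wing knob on it at y -45 mm, load gauge on its front, spring under test (27 x 43 mm) along y beyond it at z 50 mm, then the moving flange. Nothing on it is higher than the knob.
- knob_grip (a point): Middle of the wing knob's grip bar, on its upright axis, 96.5 mm above the bench. The bar is 46 mm long, 12 mm thick, 21 mm high (86 to 107 mm above the bench), over a round skirt 39 mm across. This point's x axis runs along the bar and turns with it; z is up.
- catch_knob (a joint): Angle of the wing knob, rad: 0 = locked (bar 60 degrees from the drawbar's line), growing anticlockwise seen from above, 1.05 = free (bar in line with the drawbar; stop at 1.06). A ball detent resists with at most about 0.1 N m; past half way (0.53) it pulls the knob on to 1.05, before that back to 0. While locked, its tongue stops the drawbar.
- handle_grip (a point): Middle of the D handle's cross bar, 50 mm above the bench, 168 mm from the tester's origin towards its -y at home. The bar is 16 mm in diameter and lies along the tester's x, 66 mm clear between the side arms; inside the D 47 mm are free between bar and yoke. It moves with the drawbar; axes parallel to the tester's.
- drawbar (a joint): How far the drawbar with its flange and handle is drawn out, in m: 0 = home, 0.021 = end stop; drawing moves it along the tester's -y. The spring pulls it back with about 5 N at home plus 0.7 N for each mm (about 16 N at 15 mm).
- pointer_tip (a point): Tip of the dark pointer on the drawbar's flange, 68 mm above the bench over the rule; it moves with the drawbar.
- marker_tip (a point): Tip of the small sliding fitted-length marker clamped on the front edge of the aluminium rule, 68 mm above the bench; axes parallel to the tester's. It stands 8 to 17 mm further towards the tester's -y than the pointer at home; the two are in line when their y in the tester's frame is equal.
- valve_spring_1: Loose valve spring standing on end, 27 mm across, 43 mm high; origin under its centre. Leave alone.
- valve_spring_2: The same: second loose valve spring. Leave alone.
- valve_spring_3: The same: third loose valve spring. Leave alone.
- caliper: Vernier caliper lying flat on the bench at the robot's side of the tester, 230 mm long, 74 mm wide, 10 mm high; origin under its middle. Leave alone.

How it is judged:
On the way, in this order (a step that is already met when the one before it is completed fails the run):
1. the wing knob has clicked over to free, with the drawbar still at home (value of joint catch_knob above 0.92 rad and value of joint drawbar below 0.004 m), for 0.2 s.
2. the drawbar is drawn to the marker and held there by the fingers (y of pointer_tip in the frame of marker_tip between -0.003 and 0.003 m and contact force between the fingers and drawbar above 4 N), for 0.5 s.
At the end, for the whole second after the job is handed in: The knob stands in its free detent (over 0.92 rad), the pointer is within 3 mm of the marker along the rule and still (under 5 mm/s), and the fingers still hold the handle against the spring (over 4 N) (all of step 2 and velocity of joint drawbar between -0.005 and 0.005 m/s and value of joint catch_knob above 0.92 rad); the arm keeps its last pose, push and grip.
It fails at once if the marker was shifted more than 3 mm (distance of marker_tip from where it was at the start of the episode above 0.003 m).
It fails at once if a loose spring or the caliper was pushed more than 15 mm or a spring knocked over (distance of any of valve_spring_1, valve_spring_2, valve_spring_3, caliper from where it was at the start of the episode above 0.015 m or angle between any of valve_spring_1, valve_spring_2, valve_spring_3's own z axis and vertical above 0.5 rad).
It also fails if it takes over 51 s, if anything falls off the work surface, if the arm or the gripper's body presses on something with over 40 N, if the wrist force passes 120 N, or if a joint passes its speed limit or range.

## Working session

There is one attempt and no reset: what is moved stays moved. The work goes in short steps, Python scripts to look and compute and a tool call to move; the robot and the scene stay as the last step left them, time stands still between calls to the robot, and variables do not carry over. Pictures are saved under pics/ and viewed, at most 10 in all, crops included, and the job is handed in when it is done.

Besides the shell and the picture viewer there is one more tool, called after "Request:" by a JSON object that holds its "name" and its "arguments", one argument or row to a line. arm_command: Moves the arm, as the interface text tells. Its arguments: {"type":"object","properties":{"moves":{"type":"array","items":{"type":"array","items":{"type":"number"}}},"grip_force":{"type":"number"}},"required":["moves"]}

```bash
mkdir -p pics; cat > h.py <<'E'
from cell import status, viewer, r
import numpy as np, cv2
def grab(n,f):
    ci=viewer.camera_info(n); im,d=viewer.read_camera(n)
    np.savez('pics/'+f,im=im,d=d,**{k:np.array(ci[k]) for k in('K','R','t')})
    cv2.imwrite('pics/'+f+'.png',im[:,:,::-1]); return im,d,ci
def world(f,u,v,z=None):
    a=np.load('pics/'+f+'.npz'); K,R,t=a['K'],a['R'],a['t'].ravel()
    ray=R.T@np.linalg.inv(K)@np.array([u,v,1.]); c=-R.T@t
    s=a['d'][int(v),int(u)] if z is None else (z-c[2])/ray[2]
    return c+s*ray
E
python3 - <<'E'
from h import *
o=status.get_obs();print(o['t'],o['ee_pos'],o['orientation'],o['contact_force'],o['width'])
a=grab('top','top1')[0];b=grab('scene','scene1')[0]
for n in('top','scene'):
    c=viewer.camera_info(n);R=np.array(c['R']);print(n,-R.T@np.ravel(c['t']),R[2],c['K'][0][0])
E
```

```text
0.0 [ 0.19875033 -0.56558016  0.25523937] [-3.13974000e+00 -1.63674954e-04  3.37819809e-01] [-0.60958432  0.26522044  0.31272589] 0.08512951494291429
top [0.4043578  0.02543388 0.99527766] [ 0.16396198 -0.00932049 -0.98642263] 544.8145778213036
scene [0.17457146 0.66275549 0.82949415] [ 0.36947158 -0.60742072 -0.70322885] 545.5224818006758
```

View pics/top1.png

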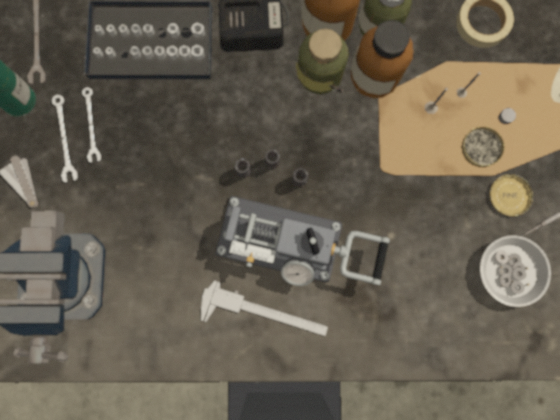

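View pics/scene1.png

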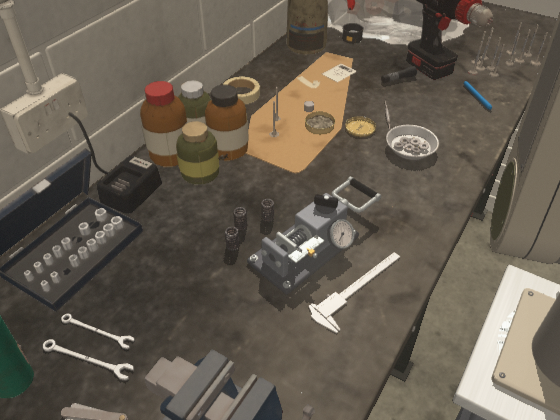

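The top view shows the tester at about (280,240): knob at (312,240), handle bar at (381,261), orange marker at (251,258), caliper at (265,310), and loose springs at (243,165), (272,157) and (300,176). I'll enlarge it to get exact pixels.

```bash
python3 - <<'E'
from h import *
a=np.load('pics/top1.npz')['im'][185:305,205:405]
cv2.imwrite('pics/c1.png',cv2.resize(a,None,fx=4,fy=4,interpolation=cv2.INTER_CUBIC)[:,:,::-1])
k=world('top1',312,240,.107);h=world('top1',381,261,.058);print(k,h,world('top1',312,240),world('top1',381,261))
d=h-k;print(np.hypot(d[0],d[1]),np.arctan2(d[1],d[0]))
E
```

```text
[ 0.4957453  -0.03324044  0.107     ] [ 0.46437362 -0.15466031  0.058     ] [ 0.49589661 -0.03333758  0.10552934] [ 0.46433025 -0.15453016  0.05867735]
0.1254072141911304 -1.8236403265572103
```

View pics/c1.png

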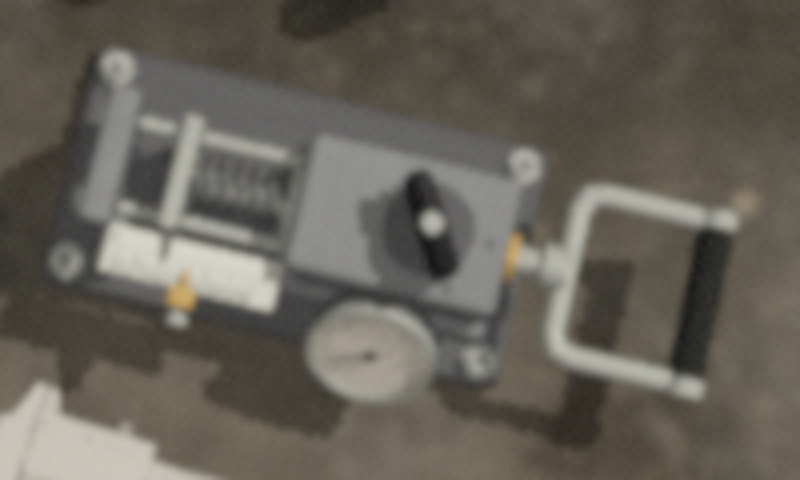

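The crop fits the given sizes: knob to handle measures 125 mm against 123 expected. Tester yaw is about -0.25 and the knob bar lies at about 0.28, so it should end at about 1.32. Moving over the knob.

Request:
{"name": "arm_command", "arguments": {
  "moves": [
    [8.5,2,-1.75,0,0],
    [8.5,4.2,-3.7,0,0],
    [8.5,4.2,-3.7,0,0],
    [8.5,4.2,-3.7,0,0],
    [8.5,4.2,-3.7,0,0],
    [8.5,4.2,-3.7,0,0],
    [8.5,4.2,-3.7,0,0],
    [8.5,4.2,-3.7,0,0],
    [8.5,4.2,-3.7,0,0],
    [8.5,4.2,-3.7,0,0.06]
  ],
  "grip_force": 40
}}

```text
t: 1.35
ee_pos: [0.4586, -0.1017, 0.2561]
orientation: [3.142, 0.0, 0.277]
contact_force: [0.0, -0.7, 0.2]
width: 0.085
gripper_force: 0.0
```

Request:
{"name": "arm_command", "arguments": {
  "moves": [
    [8.5,1.8,-1.9,1,0],
    [8.5,1.9,-1.9,1,0],
    [8.5,1.8,-1.8,1,0],
    [5,0,0,1,0],
    [5,0,0,1,0],
    [5,0,0,0,0],
    [5,0,0,0,0],
    [5,0,0,0,0],
    [5,0,0,0,0],
    [5,0,0,0,0]
  ]
}}

```text
t: 2.6
ee_pos: [0.4959, -0.0346, 0.2065]
orientation: [3.141, -0.0, 0.278]
contact_force: [-0.1, -0.2, 0.3]
width: 0.0501
gripper_force: 0.0
```

```bash
python3 - <<'E'
from h import *
o=status.get_obs();print(o['ee_pos'],o['orientation'])
im,d,ci=grab('wrist','w1');print(ci['K'],ci['R'],ci['t'])
cv2.imwrite('pics/w1b.png',cv2.resize(im,(800,600),interpolation=cv2.INTER_CUBIC)[:,:,::-1])
E
```

```text
[ 0.49585367 -0.03463126  0.20652673] [ 3.14141753e+00 -3.49246666e-04  2.77740106e-01]
[[325.1922621    0.         281.40620495]
 [  0.         325.1922621  212.40818475]
 [  0.           0.           1.        ]] [[ 2.74406876e-01 -9.61613470e-01  6.32729276e-04]
 [-9.29266656e-01 -2.65007020e-01  2.57361150e-01]
 [-2.47314271e-01 -7.12096433e-02 -9.66315082e-01]] [-0.17085834  0.43078577  0.44890792]
```

View pics/w1b.png

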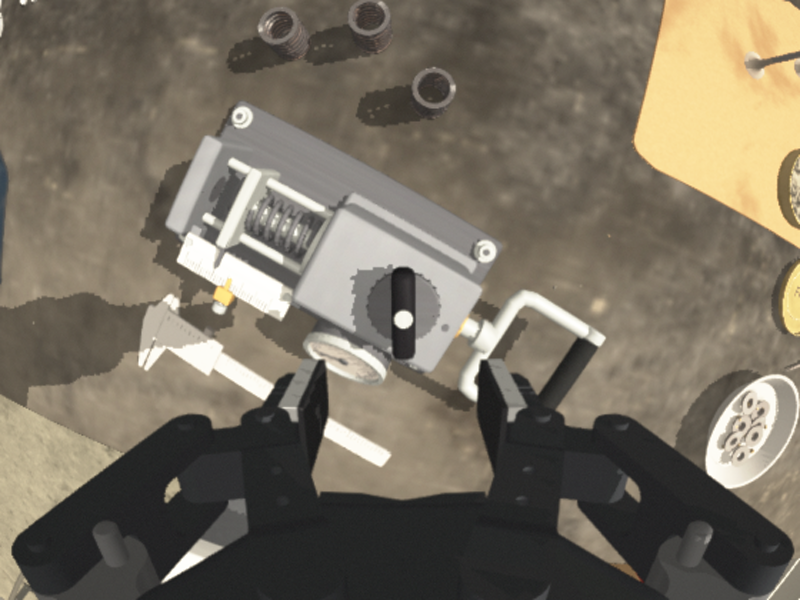

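The wrist view, in 800 px coordinates, shows the knob bar from (402,268) to (404,357), aligned with the fingers. The marker is near (225,293), the flange near (243,212), and the handle bar near (572,372).

```bash
cat >> h.py <<'E'
def fish(f,u,v,z):
    a=np.load('pics/'+f+'.npz'); K,R,t=a['K'],a['R'],a['t'].ravel()
    p=cv2.fisheye.undistortPoints(np.array([[[u,v]]],float),K,np.zeros(4)).ravel()
    ray=R.T@np.array([*p,1.]); c=-R.T@t
    return c+(z-c[2])/ray[2]*ray
E
python3 - <<'E'
from h import *
s=1/1.42857
A=fish('w1',402*s,268*s,.107);B=fish('w1',404*s,357*s,.107);print('bar',A,B,(A+B)/2,np.linalg.norm(A-B),np.arctan2(*(A-B)[1::-1]))
print('cap',fish('w1',403*s,319*s,.108))
im=np.load('pics/w1.npz')['im'][100:240,105:225]
cv2.imwrite('pics/c2.png',cv2.resize(im,None,fx=4.2,fy=4.2,interpolation=cv2.INTER_CUBIC)[:,:,::-1])
E
```

```text
bar [ 0.51959614 -0.02933183  0.107     ] [ 0.47662091 -0.04263238  0.107     ] [ 0.49810853 -0.03598211  0.107     ] 0.0449863857029752 0.30014341567909514
cap [ 0.49583276 -0.03661501  0.108     ]
```

View pics/c2.png

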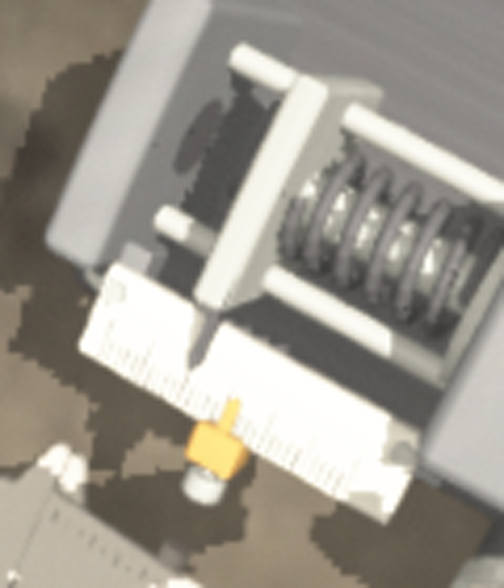

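```bash
python3 - <<'E'
from h import *
p=fish('w1',105+196/4.2,100+365/4.2,.068);m=fish('w1',105+236/4.2,100+400/4.2,.068)
s=1/1.42857
for yaw in(-.25,-.27):
  d=m-p;print(p,m,'along -y',-(d[0]*-np.sin(yaw)+d[1]*np.cos(yaw)),'x',d[0]*np.cos(yaw)+d[1]*np.sin(yaw))
A=fish('w1',592*s,345*s,.058);B=fish('w1',550*s,402*s,.058);print('handle',A,B,(A+B)/2,np.arctan2(*(A-B)[1::-1]))
F=fish('w1',105+320/4.2,100+85/4.2,.068);G=fish('w1',105+225/4.2,100+295/4.2,.068)
E
```

```text
[0.48437501 0.07400535 0.068     ] [0.47962644 0.06411175 0.068     ] along -y 0.010760844433702567 x -0.002153227458653681
[0.48437501 0.07400535 0.068     ] [0.47962644 0.06411175 0.068     ] along -y 0.010801754014814383 x -0.0019375942863481834
handle [ 0.49731132 -0.16295845  0.058     ] [ 0.45242177 -0.1501719   0.058     ] [ 0.47486654 -0.15656517  0.058     ] -0.277495503871696
```

Request:
{"name": "arm_command", "arguments": {
  "moves": [
    [5,0.1,0,2,0],
    [5,0,0,2,0],
    [5,0,0,2,0],
    [5,0,0,2,-0.01],
    [5,0,0,1,0],
    [5,0,0,0.4,0],
    [5,0,0,0,0],
    [1,0,0,0,0],
    [1,0,0,0,0],
    [1,0,0,0,0]
  ],
  "grip_force": 40
}}

```text
t: 3.9
ee_pos: [0.4973, -0.0346, 0.1131]
orientation: [3.141, -0.001, 0.288]
contact_force: [-0.9, -1.5, 4.3]
width: 0.0111
gripper_force: 39.8
```

Request:
{"name": "arm_command", "arguments": {
  "moves": [
    [1,0,0,0,-0.1],
    [1,0,0,0,-0.12],
    [1,0,0,0,-0.12],
    [1,0,0,0,-0.12],
    [1,0,0,0,-0.12],
    [1,0,0,0,-0.12],
    [1,0,0,0,-0.12],
    [1,0,0,0,-0.12],
    [1,0,0,0,-0.1],
    [1,0,0,0,0]
  ]
}}

```text
t: 5.15
ee_pos: [0.4961, -0.0335, 0.113]
orientation: [-3.14, -0.001, 1.329]
contact_force: [-7.2, 4.0, 10.8]
width: 0.011
gripper_force: 40.8
```

Request:
{"name": "arm_command", "arguments": {
  "moves": [
    [1,0,0,0,0],
    [4.5,0,0,0,0],
    [4.5,0,0,0,0],
    [4.5,0,0,0,0],
    [4.5,0,0,-2,0],
    [4.5,0,0,-3,0],
    [4.5,0,0,-3,0.16],
    [4.5,0,0,-1,0.16],
    [4.5,0,0,0,0.16],
    [4.5,0,0,0,0.16]
  ]
}}

```text
t: 6.4
ee_pos: [0.4968, -0.0344, 0.2025]
orientation: [3.141, -0.0, 0.682]
contact_force: [0.8, -0.5, 0.0]
width: 0.0449
gripper_force: 0.0
```

```bash
python3 - <<'E'
from h import *
o=status.get_obs();print(o['ee_pos'],o['orientation'])
im,d,ci=grab('wrist','w2')
cv2.imwrite('pics/w2b.png',cv2.resize(im,(800,600),interpolation=cv2.INTER_CUBIC)[:,:,::-1])
E
```

```text
[ 0.49684816 -0.03437158  0.20249564] [ 3.14123729e+00 -2.83151916e-04  6.82410395e-01]
```

View pics/w2b.png

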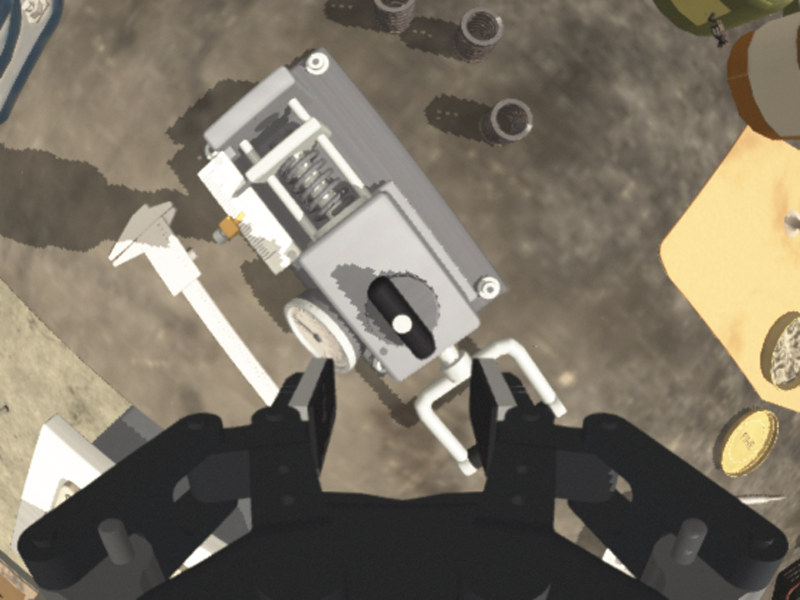

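The knob bar now lies in line with the drawbar. Its ends are at about (380,282) and (427,352), pointing at the handle stem at (455,362). Next I'll move over the handle.

Request:
{"name": "arm_command", "arguments": {
  "moves": [
    [4.5,-2.0,1.5,-0.5,0],
    [4.5,-3,2.2,-0.5,0],
    [4.5,-3,2.2,0,0],
    [4.5,-2.0,1.4,0,0],
    [4.5,0,0,0,0.156],
    [4.5,0,0,0,0.156],
    [4.5,0,0,0,0.156],
    [4.5,0,0,0,0.156],
    [4.5,0,0,0,0.156],
    [4.5,0,0,0,0.156]
  ]
}}

```text
t: 7.7
ee_pos: [0.4657, -0.1542, 0.2121]
orientation: [-3.142, 0.0, -0.251]
contact_force: [-0.9, 0.6, -0.3]
width: 0.045
gripper_force: 0.0
```

Request:
{"name": "arm_command", "arguments": {
  "moves": [
    [4.5,0,0,1,0],
    [4.5,0,0,1,0],
    [4.5,0,0,1,0],
    [4.5,0,0,1,0],
    [4.5,0,0,1,0],
    [4.5,0,0,0,0],
    [4.5,0,0,0,0],
    [4.5,0,0,0,0],
    [4.5,0,0,0,0],
    [4.5,0,0,0,0]
  ]
}}

```text
t: 8.95
ee_pos: [0.4659, -0.1542, 0.1625]
orientation: [3.142, -0.0, -0.248]
contact_force: [-0.2, -0.1, -0.1]
width: 0.0454
gripper_force: 0.0
```

```bash
python3 - <<'E'
from h import *
o=status.get_obs();print(o['t'],o['ee_pos'],o['orientation'])
im,d,ci=grab('wrist','w3')
cv2.imwrite('pics/w3b.png',cv2.resize(im,(800,600),interpolation=cv2.INTER_CUBIC)[:,:,::-1])
E
```

```text
8.95 [ 0.46588936 -0.15421654  0.16251419] [ 3.14156116e+00 -3.55584230e-04 -2.48229859e-01]
```

View pics/w3b.png

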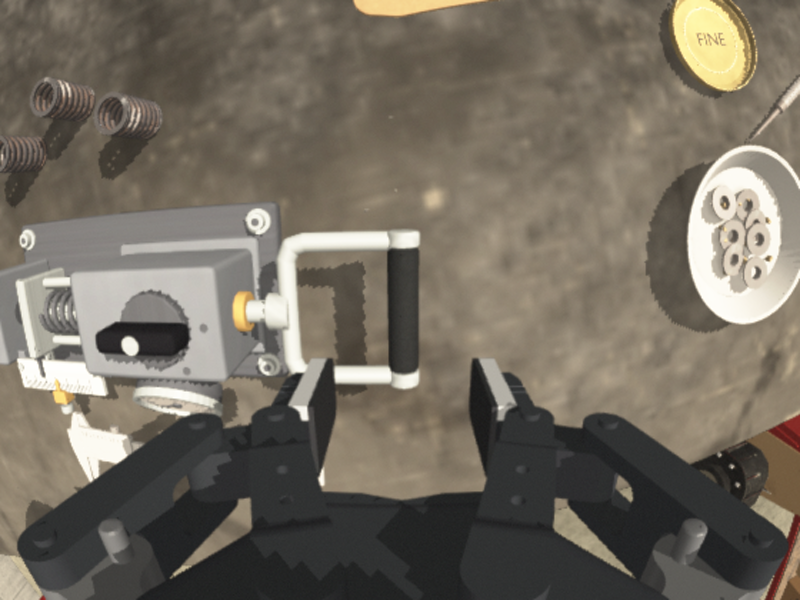

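The handle bar runs from (403,240) to (403,378), centred between the fingers and parallel to the pads.

```bash
python3 - <<'E'
from h import *
s=1/1.42857
A=fish('w3',403*s,248*s,.057);B=fish('w3',403*s,374*s,.057);print(A,B,(A+B)/2,np.linalg.norm(A-B),np.arctan2(*(A-B)[1::-1]))
E
```

```text
[ 0.49815975 -0.16443775  0.057     ] [ 0.43459046 -0.14838447  0.057     ] [ 0.46637511 -0.15641111  0.057     ] 0.06556495165432949 -0.24736041013287086
```

Request:
{"name": "arm_command", "arguments": {
  "moves": [
    [4.5,0,0.1,2,0],
    [4.5,0,0,2,0],
    [4.5,0,0,2,0],
    [4.5,0,0,2,0],
    [4.5,0,0,1.6,0],
    [4.5,0,0,1,0],
    [4.5,0,0,0,0],
    [1,0,0,0,0],
    [1,0,0,0,0],
    [1,0,0,0,0]
  ],
  "grip_force": 60
}}

```text
t: 10.25
ee_pos: [0.4663, -0.1549, 0.0573]
orientation: [-3.141, -0.002, -0.248]
contact_force: [0.1, 5.3, 6.9]
width: 0.0141
gripper_force: 58.5
```

Request:
{"name": "arm_command", "arguments": {
  "moves": [
    [1,0,0.1,0,0],
    [1,0,0.2,0,0],
    [1,0,0.2,0,0],
    [1,0,0.2,0,0],
    [1,0,0.2,0,0],
    [1,0,0.1,0,0],
    [1,0,0,0,0],
    [1,0,0,0,0],
    [1,0,0,0,0],
    [1,0,0,0,0]
  ]
}}

```text
t: 11.5
ee_pos: [0.4642, -0.1636, 0.0573]
orientation: [-3.139, -0.002, -0.248]
contact_force: [1.9, 10.1, 6.9]
width: 0.014
gripper_force: 58.8
```

```bash
python3 - <<'E'
from h import *
w,_,_=grab('wrist','w4');t,_,_=grab('top','t4')
print(status.get_obs()['ee_pos'])
a=cv2.resize(w[180:320,0:140],(400,400),interpolation=cv2.INTER_CUBIC)
b=cv2.resize(t[225:275,225:275],(400,400),interpolation=cv2.INTER_CUBIC)
cv2.imwrite('pics/c4.png',np.hstack([a,b])[:,:,::-1])
E
```

```text
[ 0.46419038 -0.16354304  0.05725394]
```

View pics/c4.png

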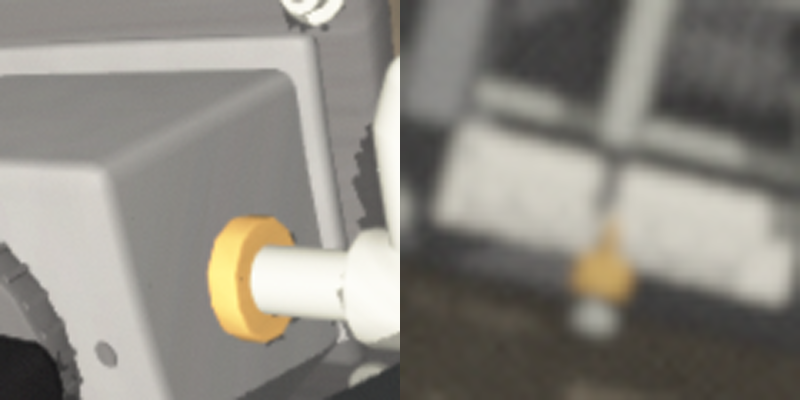

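The top crop shows the pointer base at (615,165) and the marker tip at (612,218). Allowing for the tester's tilt, the pointer is about 2 mm short. That matches about 9 mm of travel against the 10.8 mm needed, and the force reading too.

Request:
{"name": "arm_command", "arguments": {
  "moves": [
    [1,0,0.1,0,0],
    [1,0,0.1,0,0],
    [1,0,0,0,0],
    [1,0,0,0,0],
    [1,0,0,0,0],
    [1,0,0,0,0],
    [1,0,0,0,0],
    [1,0,0,0,0],
    [1,0,0,0,0],
    [1,0,0,0,0]
  ]
}}

```text
t: 12.85
ee_pos: [0.4638, -0.1653, 0.0573]
orientation: [-3.139, -0.002, -0.248]
contact_force: [1.3, 12.1, 7.3]
width: 0.0143
gripper_force: 58.8
```

```bash
python3 - <<'E'
from h import *
g=[]
for n,f in(('top','t5'),('scene','s5')):
    im,_,ci=grab(n,f)
    P=np.array(ci['R'])@np.array([.480,.064,.068])+np.ravel(ci['t']);p=np.array(ci['K'])@P;p=p[:2]/p[2]
    # rectify: plane z=.068 in tester axes (u = tester -y, v = tester -x), 0.1 mm/px
    c,s=np.cos(-.248),np.sin(-.248);H=[]
    q=np.float32([[0,0],[400,0],[400,400],[0,400]])
    for u,v in q:
        dy=-(u-200)*1e-4;dx=-(v-200)*1e-4
        X=np.array([.480+c*dx-s*dy,.064+s*dx+c*dy,.068]);k=np.array(ci['K'])@(np.array(ci['R'])@X+np.ravel(ci['t']));H.append(k[:2]/k[2])
    M=cv2.getPerspectiveTransform(np.float32(H),q)
    g.append(cv2.warpPerspective(im,M,(400,400),flags=cv2.INTER_CUBIC))
cv2.imwrite('pics/c5.png',np.hstack(g)[:,:,::-1])
E
```

```text
(no output)
```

View pics/c5.png

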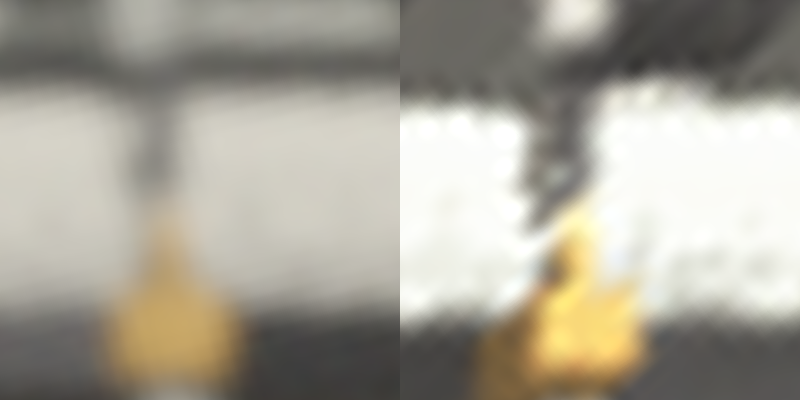

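The rectified crops (0.1 mm per pixel) put the pointer at about x=157 and the marker at about 168 in the top view, and at about 575 and 583 in the scene view. The pointer is 0.5 to 1 mm short, so I'll add 0.7 mm and hold.

Request:
{"name": "arm_command", "arguments": {
  "moves": [
    [1,0,0.07,0,0],
    [1,0,0,0,0],
    [1,0,0,0,0],
    [1,0,0,0,0],
    [1,0,0,0,0],
    [1,0,0,0,0],
    [1,0,0,0,0],
    [1,0,0,0,0],
    [1,0,0,0,0],
    [1,0,0,0,0]
  ]
}}

```text
t: 14.2
ee_pos: [0.4636, -0.1658, 0.0573]
orientation: [-3.139, -0.002, -0.248]
contact_force: [1.8, 12.8, 7.2]
width: 0.0142
gripper_force: 58.9
```

```bash
python3 -c "
from h import *
o=status.get_obs();print(o['t'],o['ee_pos'],o['contact_force'],o['gripper_force']);print(r.job_done())"
```

```text
14.2 [ 0.46363909 -0.16582691  0.05725067] [ 1.75849849 12.81812597  7.2334169 ] 58.888201117515564
the job is handed in; nothing more can be done
None
```

I handed the job in at 14.2 s: the knob is turned to free and the gripper is holding the handle against about 13 N, with the pointer within an estimated 1 mm of the marker. No pass or fail result came back, and I took no picture after the last 0.7 mm pull.

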